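# Pin a pack of blanks in the filing jig

## Task

Three drilled brass blanks lie piled and skewed in the steel filing jig. Slide the pile gently up to the end rail and along it up to the side stop, which is locked at an unknown place, so feel for it, until all three are flush and their holes line up over the dowel hole; then take the steel dowel pin from the wooden stand, pass it down through all three into the jig until its collar sits on the top blank, and let go. Brass bruises, so never push the blanks or the pin with more than about 2 kg, and leave the mallet and the beeswax where they are.

Things in the scene. Friction and masses are not known exactly. Their poses are not given: they have to be found in the camera images.
- jig: Filing jig, screwed to the bench: steel base 124 (x) x 130 (y) x 16 mm, origin at the centre of its underside; -x side nearest the robot, yaw within 0.3 rad. The end rail stands on its +x edge: upright inner face at x = +44 mm, along the whole length, faced with fibre, 26 mm high above the base's top, 18 mm thick. The -x and -y sides are open.
- slide_path (a point): Point on the base's top (16 mm above the bench) at x = +14, y = +8 mm in the jig's frame: middle of the dowel hole's range. A slide in the base, flush with its top, carries an 11 mm through hole (1 mm chamfer), always at x = +14 mm, 30 mm from the end rail, and the side stop. It is locked anywhere from y = -4 to +20 mm; where is not reported.
- stop_path (a point): Point at x = +14, y = +30 mm in the jig's frame, on the base's top: middle of the range (12 mm either way along y) of the side stop's upright face, which looks to -y and runs from x = -20 to +40 mm, 26 mm high, 14 mm thick. It is always 22 mm to +y of the dowel hole, so a blank flush with both rail and stop has its hole exactly over the dowel hole.
- blank_0_center (a point): Lowest of three equal loose brass blanks, each 60 (x) x 44 (y) x 8 mm, 170 g, lying flat on the jig's base, with one 11 mm hole upright through its centre; this point is the centre of the blank, half-way up. Long side along the jig's x. At the start each lies 5 to 14 mm short of the end rail, 6 to 38 mm short of the side stop, and askew by up to 0.12 rad. They slide easily.
- blank_1_center (a point): Middle blank, on top of blank_0; the same shape, this point at its centre.
- blank_2_center (a point): Top blank, on top of blank_1; the same shape, this point at its centre. The pile of three is 24 mm high, so its top is 40 mm above the bench.
- pin_handle (a point): Middle of the handle of the loose steel dowel pin (84 mm long, 90 g), upright in the stand. From below: shank 10 mm thick, 38 mm long, blunt foot (0.8 mm chamfer); collar 22 mm across, 4 mm thick; knurled round handle 14 mm thick, 42 mm long. This point is on the axis, 63 mm above the foot, 25 mm above the collar's underside, 21 mm below the top. z points up along the pin.
- pin_collar (a point): Centre of the underside of the pin's collar, 38 mm above its foot; at the start it rests on the stand's top, 42 mm above the bench, and at the end on the top blank.
- stand: Wooden punch stand fixed to the bench, 48 (x) x 116 (y) x 42 mm, origin at the centre of its underside, yaw within 0.3 rad. The pin stands in an 11.5 mm hole at y = +34 mm in its frame; two doming punches stand at y = -14 and -40 mm and reach about 45 mm above its top.
- nylon_mallet: Bystander: loose mallet, 68 x 210 x 30 mm, near the bench's front edge; origin at the centre of its underside.
- beeswax: Bystander: loose round cake of beeswax, 45 mm across and 17 mm high, between the jig and the stand; origin at the centre of its underside.
Things that resemble listed ones, but are neither listed nor needed, are in the scene too. Leave any orange or turquoise look-alike of the part that bears pin_handle alone. Leave any purple look-alike of the part that bears blank_2_center alone.

How it is judged:
By the outcome, as a careful person would: the job done as asked, in the order asked, and still so for the second after the job is handed in, with the robot touching nothing.
It also fails if it takes over 72 s, if anything falls off the work surface, if the arm or the gripper's body presses on something with over 40 N, if the wrist force passes 120 N, or if a joint passes its speed limit or range.

## Robot

A 6-joint arm with a two-finger parallel gripper is mounted at the origin on a cart in front of the work surface, level with it; the furniture and walls round the work are solid. World frame = base frame: x ahead of the robot, y to its left, z up, the work surface at z = 0. Lengths are in m, angles in rad, forces in N, time in s.
With the tool pointing down it reaches from about 0.275 to 0.875 m from the base axis. Payload 12.5 kg.
Tool frame: the origin (TCP) lies midway between the tips of the shut fingers; the grasp point (between the pads) lies 19 mm behind it; x points along the fingers, y is the direction in which the jaws open and shut, and the axes are right-handed (so a half turn about x gives the same grasp; the last joint's range is limited). The gripper opens to 85 mm and grips with 20 to 120 N. Pads are 22 mm wide; open, the fingers measure 114 mm over their backs; the gripper's body (76 mm by 85 mm) begins 54 mm behind the grasp point. The pads swing forward as they close: fully open they stand 13 mm farther back than shut.
Start: joints at [-1.33, 0.351, 1.652, -0, 1.139, -0.085], TCP at [0.176, -0.521, 0.231] pointing down, gripper open.
Joint ranges: [-2.75, 2.75], [-0.79, 2.1], [0.01, 2.65], [-1.57, 4.71], [0.07, 3.14], [-2.87, 2.87]. Speed limits (rad/s): [2.22, 2.22, 2.79, 3.14, 3.14, 3.14].

## Interface

Orientations are given as a unit quaternion [w, x, y, z].
In Python, from workcell import robot, snapshot, order gives the robot as it stands.
- The arm moves only by the tool apply_moves, never from a script. Its argument "rows" is a list of rows, each an object of numbers: "gripper": the gripper's target within -1 to 1 (fully open at 1, half-way at 0, shut at -1); "tx", "ty", "tz": the shift along the tool's x, y, z in m; "turn": the turn about the tool's x in degrees. In form: [{"gripper": .., "tx": .., "ty": .., "tz": .., "turn": ..}, ...]. A call has 1 to 8 rows; each row is the pose to reach, as a shift and turn from the pose commanded when the call began, along the tool's axes at that moment; what a row does not reach only later rows make up. A row lasts 1/8 s, in which the tool goes at most 62.5 mm and 10.7 degrees, less where a joint would pass 70% of its speed; a pose out of reach is approached as far as the arm can. A call with a gripper value outside its range is refused whole. The fingers move at their own pace and stop on an object; the grip force is fixed at half the most. Time passes only in rows, so rows that repeat a pose let the fingers close. It gives the time, the measured TCP pose, the force and the opening at its end, in the units of the state.
- robot.get_state(): the state, without advancing time (a new reading comes with each control period).
- snapshot(name): name is "scene" or "top" or "wrist"; returns a dict with "img" (480x640x3 uint8, red, green, blue), "range_z" (480x640 float32, m along the optical axis (not along the pixel's ray), 0 where there is no reading), "fovy" (degrees; the focal length in pixels is half the picture's height over the tangent of half this angle, whatever the lens; pixels are square), "cx", "cy" (the principal point, pixels), "D" ([k1, k2, p1, p2, k3] as OpenCV has them; the pictures are not rectified), "R" (3x3) and "t" (3): a world point X has camera coordinates R X + t. Camera axes: x right, y down, z forward; pixel columns grow to the right and rows downward; lengths in m; the calibration is good to about 2 mm. A picture is of the moment at which its call begins.
- order.close_job(): hands the job in, once; it reports no verdict.
The state is a dict: "time": time; "joint_pos": joint angles; "dq": joint speeds; "effort": joint torques, N m; "tool_pos": TCP position; "tcp_rot": TCP orientation; "contact_force": force on the tool from outside, world axes, zero at the start; "ft_torque": the same for the moment, N m; "grip_width": finger opening in m.
Only numpy, scipy, OpenCV 4.12 (cv2) and the standard library are available. Lean on these libraries where they do the work, as an engineer would, in place of code of your own. Each camera call takes 0.05 s, during which the arm holds its last target. There are 200 camera calls.

## Working session

There is one attempt and no reset: what is moved stays moved. The work goes in short steps, Python scripts to look and compute and a tool call to move; the robot and the scene stay as the last step left them, time stands still between calls to the robot, and variables do not carry over. Pictures are saved under pics/ and viewed, about 8 in all and at most 12, crops included, and the job is handed in when it is done.

Besides the shell and the picture viewer there is one more tool, called after "Call:" by a JSON object that holds its "op" and its "data", one argument or row to a line. apply_moves: Moves the arm, as the interface text tells. Its arguments: {"type":"object","properties":{"rows":{"type":"array","items":{"type":"object","properties":{"gripper":{"type":"number"},"tx":{"type":"number"},"ty":{"type":"number"},"tz":{"type":"number"},"turn":{"type":"number"}}}}},"required":["rows"]}

```bash
mkdir -p pics; ls; cat > h.py <<'E'
import numpy as np, cv2
from workcell import robot, snapshot, order
def K(s):
    f=240/np.tan(np.radians(s["fovy"])/2); return np.array([[f,0,s["cx"]],[0,f,s["cy"]],[0,0,1.]])
def pix2world(s,uv,z=None):
    """world points of pixels; on plane z, or by range if z None"""
    uv=np.atleast_2d(np.array(uv,float)); R=np.array(s["R"]);t=np.array(s["t"])
    n=cv2.undistortPoints(uv[:,None],K(s),np.array(s["D"],float))[:,0]
    d=np.c_[n,np.ones(len(n))]@R; c=-R.T@t
    if z is None: k=np.array([s["range_z"][int(round(v)),int(round(u))] for u,v in uv])
    else: k=(z-c[2])/d[:,2]
    return c+d*k[:,None]
def world2pix(s,X):
    r,_=cv2.Rodrigues(np.array(s["R"],float))
    return cv2.projectPoints(np.atleast_2d(np.array(X,float)),r,np.array(s["t"],float),K(s),np.array(s["D"],float))[0][:,0]
def save(s,name,crop=None,k=1):
    im=s["img"][:,:,::-1]
    if crop: u0,v0,u1,v1=crop; im=im[v0:v1,u0:u1]
    cv2.imwrite("pics/"+name,cv2.resize(im,None,fx=k,fy=k,interpolation=cv2.INTER_CUBIC))
E
python3 - <<'E'
from h import *
import pickle
for n in("scene","top"):
    s=snapshot(n); save(s,n+"0.png"); pickle.dump(s,open(n+"0.pkl","wb"))
    print(n,s["fovy"],s["D"],-np.array(s["R"]).T@s["t"],np.array(s["R"]).round(2).tolist())
print(robot.get_state())
E
```

```text
pics
scene 47.55123060414788 [-0.15507384  0.          0.          0.          0.        ] [-0.2154002  -0.79045621  0.52740692] [[0.68, -0.73, -0.0], [-0.31, -0.29, -0.91], [0.66, 0.62, -0.42]]
top 51.3897934101189 [-0.01148494  0.          0.          0.          0.        ] [ 0.39883145 -0.14830078  0.91950725] [[0.02, -1.0, 0.01], [-0.99, -0.02, -0.12], [0.12, -0.01, -0.99]]
{'time': 0.1, 'joint_pos': array([-1.32961928e+00,  3.51198349e-01,  1.65234131e+00, -5.66389934e-06,
        1.13908311e+00, -8.46045098e-02]), 'dq': array([ 8.34051297e-04, -8.17768646e-04, -1.72061474e-03,  7.13747349e-04,
        3.66269849e-05, -9.72526118e-04]), 'effort': array([-8.02940758e-05, -5.06837904e+01, -2.91876447e+01, -1.01702390e-04,
        2.67458061e-03,  7.53748509e-06]), 'tool_pos': array([ 0.17597934, -0.52078553,  0.23081063]), 'tcp_rot': array([-0.11431036, -0.69771601, -0.11503624,  0.6977766 ]), 'contact_force': array([-0.29339033,  0.23452049, -0.39880582]), 'ft_torque': array([ 0.02340082, -0.00708429, -0.02551254]), 'grip_width': 0.08530772559161255}
```

View pics/scene0.png

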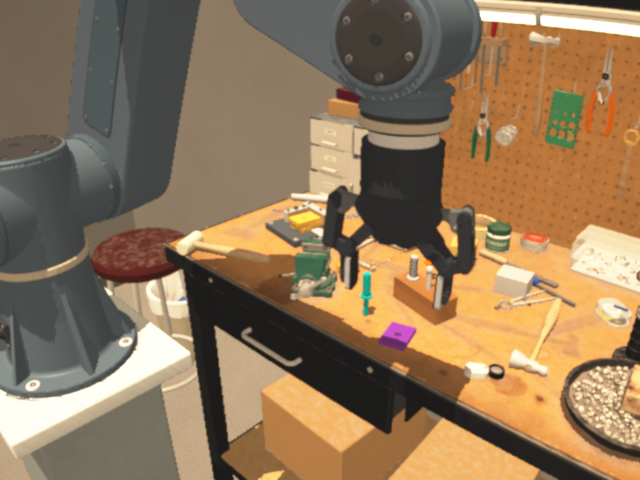

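View pics/top0.png

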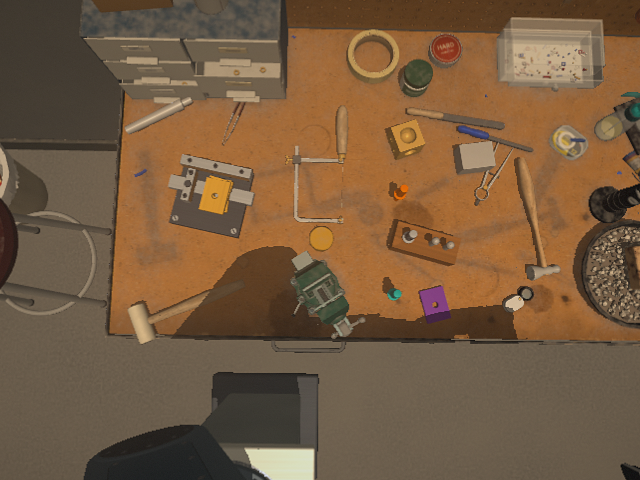

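The top view shows the jig with the brass pile at about (212,195). The stand is at (424,242). Candidates for the pin:
- steel handle at (410,236), at the stand's +y end
- orange look-alike at (401,190)
- turquoise look-alike at (394,294)
- punches at (436,242) and (449,245)

The steel one in the stand's +y hole fits the description. The purple plate at (434,303) is a look-alike blank. I'll check both in an enlarged crop.

```bash
python3 - <<'E'
from h import *
import pickle
s=pickle.load(open("top0.pkl","rb")); im=s["img"][:,:,::-1]
a=cv2.resize(im[145:245,160:260],None,fx=6,fy=6,interpolation=cv2.INTER_CUBIC)
b=cv2.resize(im[210:275,380:465],None,fx=2.3,fy=2.3,interpolation=cv2.INTER_CUBIC)
c=np.zeros((600,800,3),np.uint8); c[:,:600]=a; c[:b.shape[0],600:600+b.shape[1]]=b[:,:200]
cv2.imwrite("pics/crop1.png",c)
E
```

```text
(no output)
```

View pics/crop1.png

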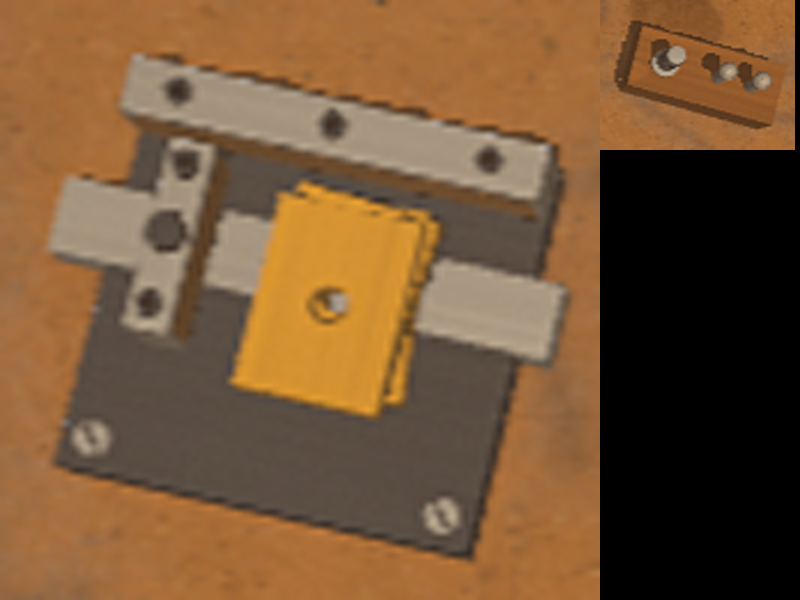

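The crop confirms the pin: steel handle with collar at the stand's +y end. In the jig, the stop stands on the left (+y) and the rail at the top (+x). The pile is skewed, with its hole at crop pixel (328,304).

```bash
python3 - <<'E'
from h import *
import pickle
s=pickle.load(open("top0.pkl","rb"))
g=lambda L,z: pix2world(s,np.array(L)/6+[160,145],z)[:,:2]
P={}
for n,L,z in [("rail_in_top",[(122,112),(535,205)],.042),("rail_out_top",[(135,55),(553,145)],.042),
 ("basefront",[(55,465),(470,557)],.016),("stop_top_edge",[(215,150),(172,337)],.042),("stop_back",[(165,140),(122,322)],.042),
 ("blank2",[(298,183),(428,215),(378,416),(232,382)],.040),("hole",[(328,304)],.040)]:
    q=g(L,z);P[n]=q; d=q[1]-q[0] if len(q)>1 else None
    print(n,q.round(4).tolist(), None if d is None else (np.hypot(*d).round(4),np.degrees(np.arctan2(d[1],d[0])).round(1)))
yaw=np.arctan2(*((P["rail_in_top"][0]-P["rail_in_top"][1])*[-1,1])); print("yaw",yaw)
# jig frame from rail inner + base front corners
c,si=np.cos(yaw),np.sin(yaw);R=np.array([[c,-si],[si,c]])
bf=P["basefront"].mean(0)+R@[.062,0]; rf=P["rail_in_top"].mean(0)-R@[.044,0]
print("jig origin est",bf,rf)
o=bf
for n in P: print(n,((P[n]-o)@R*1000).round(1).tolist())
# pin/stand by pixels + range
def q(L,z=None): return pix2world(s,L,z).round(4)
print("range stand",q([(400,247),(455,250),(410,236),(436,240),(449,244)]))
st=lambda L: np.array(L)/2.3+[380,210]
print("stand top corners",q(st([(638,22),(795,58),(770,127),(622,88)]-np.array([600,0])),.042),"collar",q(st([(66,62)]),.046),"pin top",q(st([(77,53)]),.088))
print("vise h",q([(322,290),(345,325),(303,262)]),"wax",q([(320,238)]))
E
```

```text
rail_in_top [[0.6512, 0.0912], [0.6249, -0.0338]] (np.float64(0.1277), np.float64(-101.9))
rail_out_top [[0.6689, 0.0882], [0.6435, -0.0386]] (np.float64(0.1292), np.float64(-101.3))
basefront [[0.5476, 0.1131], [0.5216, -0.0143]] (np.float64(0.13), np.float64(-101.5))
stop_top_edge [[0.64, 0.0627], [0.5826, 0.0728]] (np.float64(0.0583), np.float64(170.0))
stop_back [[0.6428, 0.0779], [0.5868, 0.0879]] (np.float64(0.0568), np.float64(169.8))
blank2 [[0.6308, 0.0378], [0.6217, -0.0015], [0.5602, 0.011], [0.5697, 0.0549]] (np.float64(0.0404), np.float64(-103.0))
hole [[0.5939, 0.0273]] None
yaw -0.2070218550891038
jig origin est [0.59527808 0.03665737] [0.59497882 0.03775058]
rail_in_top [[43.5, 64.8], [43.5, -62.8]]
rail_out_top [[61.5, 65.5], [62.7, -63.7]]
basefront [[-62.4, 65.0], [-61.6, -65.0]]
stop_top_edge [[38.4, 34.7], [-19.9, 32.8]]
stop_back [[38.0, 50.1], [-18.8, 48.4]]
blank2 [[34.5, 8.5], [33.7, -31.9], [-29.1, -32.3], [-28.8, 12.5]]
hole [[0.6, -9.4]]
range stand [[ 0.5069 -0.3054  0.0416]
 [ 0.5036 -0.4044  0.0388]
 [ 0.52   -0.3138  0.0894]
 [ 0.5144 -0.3584  0.0866]
 [ 0.5086 -0.3819  0.0815]]
stand top corners [[ 0.5562 -0.2992  0.042 ]
 [ 0.5301 -0.4215  0.042 ]
 [ 0.476  -0.401   0.042 ]
 [ 0.5043 -0.2867  0.042 ]] collar [[ 0.5246 -0.3201  0.046 ]] pin top [[ 0.5254 -0.32    0.088 ]]
vise h [[ 0.4282 -0.1677  0.0476]
 [ 0.3687 -0.208   0.0529]
 [ 0.4741 -0.1341  0.0752]] wax [[ 0.5238 -0.1633  0.0172]]
```

```bash
cat >> h.py <<'E'
from scipy.spatial.transform import Rotation as Ro
O=np.array([.5952,.0370]); YAW=-.205
def J(x,y):
    c,s=np.cos(YAW),np.sin(YAW); return O+np.array([c*x-s*y,s*x+c*y])/1000
def rot(st): return Ro.from_quat(st["tcp_rot"],scalar_first=True).as_matrix()
def go(xy,z,ydir=None):
    """shift/turn in the tool's axes to TCP (xy,z); ydir = world angle of the tool y axis (mod pi)"""
    st=robot.get_state(); R=rot(st); d=R.T@(np.array([*xy,z])-st["tool_pos"]); tu=0
    if ydir is not None:
        w=R.T@[np.cos(ydir),np.sin(ydir),0]; tu=np.degrees(np.arctan2(w[2],w[1])); tu=(tu+90)%180-90
    print("tx %.4f ty %.4f tz %.4f turn %.2f"%(*d,tu)); return d,tu
def injig(p):
    c,s=np.cos(YAW),np.sin(YAW); v=(np.array(p[:2])-O)*1000; return np.array([c*v[0]+s*v[1],-s*v[0]+c*v[1]])
E
python3 - <<'E'
from h import *
st=robot.get_state(); print(rot(st).round(3))
go(J(-52,-10),.12,YAW+np.pi/2); print(J(-52,-10),J(14,12))
E
```

```text
[[-0.     0.32  -0.947]
 [ 0.001 -0.947 -0.32 ]
 [-1.    -0.001 -0.   ]]
tx 0.1113 ty -0.4119 tz -0.5258 turn 30.41
[0.54225316 0.03779488] [0.61134966 0.04589879]
```

Call:
{"op": "apply_moves", "data": {
  "rows": [
    {"tx": 0,"ty": -0.035,"tz": -0.045,"turn": 4,"gripper": -1},
    {"tx": 0,"ty": -0.07,"tz": -0.09,"turn": 8,"gripper": -1},
    {"tx": 0,"ty": -0.105,"tz": -0.134,"turn": 12,"gripper": -1},
    {"tx": 0,"ty": -0.14,"tz": -0.179,"turn": 16,"gripper": -1},
    {"tx": 0,"ty": -0.175,"tz": -0.223,"turn": 20,"gripper": -1},
    {"tx": 0,"ty": -0.21,"tz": -0.268,"turn": 24,"gripper": -1},
    {"tx": 0,"ty": -0.245,"tz": -0.313,"turn": 28,"gripper": -1},
    {"tx": 0,"ty": -0.28,"tz": -0.357,"turn": 30.4,"gripper": -1}
  ]
}}

```text
time: 1.1
tool_pos: [0.4254, -0.1398, 0.2313]
tcp_rot: [-0.073, 0.703, -0.073, -0.703]
contact_force: [-0.3, -0.0, 0.2]
grip_width: -0.0003
```

```bash
python3 - <<'E'
from h import *
go(J(-54,-10),.08,YAW+np.pi/2); print(robot.get_state()["contact_force"])
E
```

```text
tx 0.1513 ty -0.1978 tz -0.0760 turn -0.09
[-0.30774072 -0.03418448  0.1504612 ]
```

Call:
{"op": "apply_moves", "data": {
  "rows": [
    {"tx": 0,"ty": -0.055,"tz": -0.021,"turn": 0,"gripper": -1},
    {"tx": 0.02,"ty": -0.11,"tz": -0.042,"turn": 0,"gripper": -1},
    {"tx": 0.06,"ty": -0.155,"tz": -0.06,"turn": 0,"gripper": -1},
    {"tx": 0.11,"ty": -0.19,"tz": -0.073,"turn": 0,"gripper": -1},
    {"tx": 0.151,"ty": -0.198,"tz": -0.076,"turn": 0,"gripper": -1},
    {"tx": 0.151,"ty": -0.198,"tz": -0.076,"turn": 0,"gripper": -1}
  ]
}}

```text
time: 1.85
tool_pos: [0.5375, 0.0374, 0.0778]
tcp_rot: [0.072, -0.701, 0.072, 0.706]
contact_force: [-0.1, -0.1, 0.4]
grip_width: 0.0
```

```bash
python3 - <<'E'
from h import *
st=robot.get_state(); go(J(-54,-10),.0175,YAW+np.pi/2); print(st["contact_force"],injig(st["tool_pos"]),st["tool_pos"])
s=snapshot("wrist"); save(s,"w1.png"); import pickle; pickle.dump(s,open("w1.pkl","wb"))
E
```

```text
tx 0.0603 ty -0.0014 tz -0.0029 turn 0.07
[-0.12785345 -0.08844737  0.37516693] [-56.5342377  -11.33281896] [0.53754254 0.03741299 0.07777199]
```

View pics/w1.png

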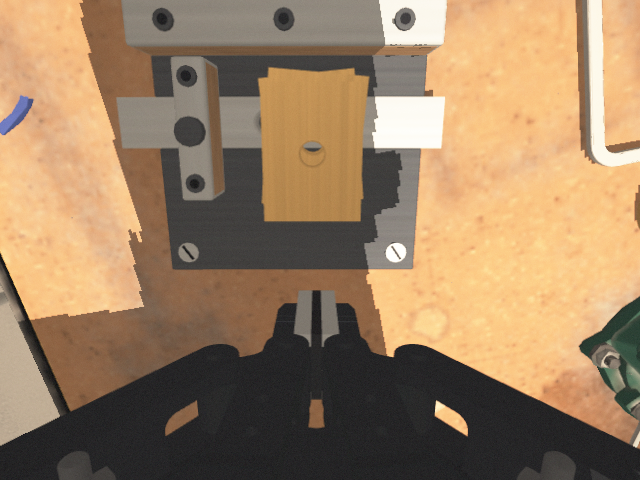

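The wrist view shows the pile's -x edge at row 220 and its hole at (312,153). The shut fingertips are at (316,292), square to the jig. I'll lower them and push.

Call:
{"op": "apply_moves", "data": {
  "rows": [
    {"tx": 0.03,"ty": 0,"tz": 0,"turn": 0,"gripper": -1},
    {"tx": 0.052,"ty": 0,"tz": 0,"turn": 0,"gripper": -1},
    {"tx": 0.06,"ty": 0,"tz": 0,"turn": 0,"gripper": -1},
    {"tx": 0.06,"ty": 0,"tz": 0,"turn": 0,"gripper": -1},
    {"tx": 0.06,"ty": 0,"tz": 0,"turn": 0,"gripper": -1}
  ]
}}

```text
time: 2.52
tool_pos: [0.5401, 0.0367, 0.0216]
tcp_rot: [-0.072, 0.704, -0.072, -0.703]
contact_force: [0.6, -0.4, 0.2]
grip_width: 0.0006
```

```bash
python3 - <<'E'
from h import *
st=robot.get_state(); print(st["contact_force"],injig(st["tool_pos"]),st["tool_pos"],rot(st).round(4))
E
```

```text
[ 0.56522372 -0.3676731   0.21120219] [-53.89447107 -11.51100849] [0.54009076 0.03670117 0.02164056] [[ 2.000e-03 -2.036e-01 -9.791e-01]
 [-0.000e+00 -9.791e-01  2.036e-01]
 [-1.000e+00 -4.000e-04 -1.900e-03]]
```

Call:
{"op": "apply_moves", "data": {
  "rows": [
    {"tx": 0.004,"ty": 0,"tz": 0,"turn": 0,"gripper": -1},
    {"tx": 0.004,"ty": -0.002,"tz": -0.003,"turn": 0,"gripper": -1},
    {"tx": 0.004,"ty": -0.002,"tz": -0.006,"turn": 0,"gripper": -1},
    {"tx": 0.004,"ty": -0.002,"tz": -0.009,"turn": 0,"gripper": -1},
    {"tx": 0.004,"ty": -0.002,"tz": -0.012,"turn": 0,"gripper": -1},
    {"tx": 0.004,"ty": -0.002,"tz": -0.014,"turn": 0,"gripper": -1},
    {"tx": 0.004,"ty": -0.002,"tz": -0.016,"turn": 0,"gripper": -1},
    {"tx": 0.004,"ty": -0.002,"tz": -0.018,"turn": 0,"gripper": -1}
  ]
}}

```text
time: 3.52
tool_pos: [0.5574, 0.0352, 0.0163]
tcp_rot: [0.072, -0.703, 0.072, 0.703]
contact_force: [0.7, 1.0, 0.0]
grip_width: -0.0002
```

```bash
cat > st.py <<'E'
from h import *
st=robot.get_state(); f=st["contact_force"]; c,s=np.cos(YAW),np.sin(YAW)
print("t %.2f"%st["time"],"F jig",np.round([c*f[0]+s*f[1],-s*f[0]+c*f[1],f[2]],1),"tcp jig",injig(st["tool_pos"]).round(1),"z %.4f"%st["tool_pos"][2])
E
python3 st.py
```

```text
t 3.52 F jig [0.5 1.1 0. ] tcp jig [-36.6  -9.5] z 0.0163
```

Call:
{"op": "apply_moves", "data": {
  "rows": [
    {"tx": -0.001,"ty": 0,"tz": -0.001,"turn": 0,"gripper": -1},
    {"tx": -0.001,"ty": 0,"tz": -0.002,"turn": 0,"gripper": -1},
    {"tx": -0.001,"ty": 0,"tz": -0.003,"turn": 0,"gripper": -1},
    {"tx": -0.001,"ty": 0,"tz": -0.004,"turn": 0,"gripper": -1}
  ]
}}

```text
time: 4.03
tool_pos: [0.5612, 0.0344, 0.0173]
tcp_rot: [0.072, -0.703, 0.072, 0.704]
contact_force: [-1.6, 0.3, 0.6]
grip_width: -0.0
```

```bash
python3 st.py; python3 - <<'E'
from h import *
s=snapshot("wrist"); save(s,"w2.png",(140,20,460,300),2)
E
```

```text
t 4.03 F jig [-1.6 -0.   0.6] tcp jig [-32.8  -9.4] z 0.0173
```

View pics/w2.png

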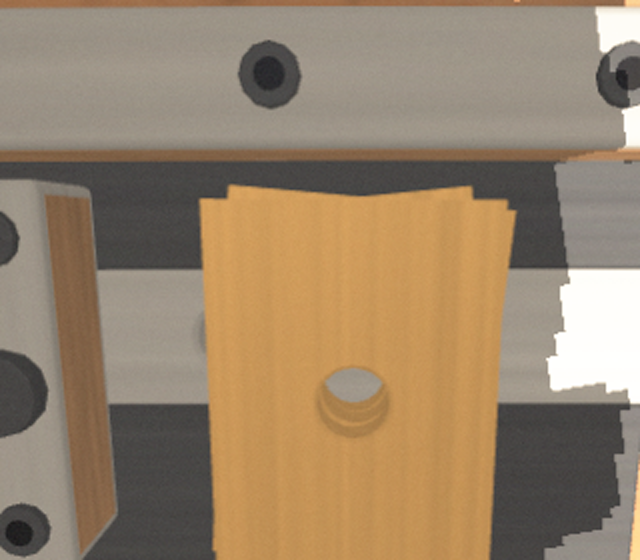

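The pile is now moving. The rail's face base is at crop row 160 and the blank fronts at rows 185 to 210, so 4 to 7 mm remain.

Call:
{"op": "apply_moves", "data": {
  "rows": [
    {"tx": 0,"ty": 0,"tz": -0.001,"turn": 0,"gripper": -1},
    {"tx": 0,"ty": 0,"tz": -0.002,"turn": 0,"gripper": -1},
    {"tx": 0,"ty": 0,"tz": -0.003,"turn": 0,"gripper": -1},
    {"tx": 0,"ty": 0,"tz": -0.0035,"turn": 0,"gripper": -1}
  ]
}}

```text
time: 4.58
tool_pos: [0.5648, 0.0336, 0.0173]
tcp_rot: [0.072, -0.703, 0.072, 0.703]
contact_force: [-1.4, 0.1, 0.3]
grip_width: -0.0002
```

Call:
{"op": "apply_moves", "data": {
  "rows": [
    {"tx": 0,"ty": 0,"tz": -0.0005,"turn": 0,"gripper": -1},
    {"tx": 0,"ty": 0,"tz": -0.001,"turn": 0,"gripper": -1}
  ]
}}

```text
time: 4.82
tool_pos: [0.5656, 0.0335, 0.0173]
tcp_rot: [0.072, -0.703, 0.072, 0.703]
contact_force: [-2.3, 0.9, 1.2]
grip_width: 0.0001
```

```bash
python3 st.py
```

```text
t 4.83 F jig [-2.5  0.4  1.2] tcp jig [-28.2  -9.5] z 0.0173
```

Call:
{"op": "apply_moves", "data": {
  "rows": [
    {"tx": 0,"ty": 0,"tz": -0.0005,"turn": 0,"gripper": -1},
    {"tx": 0,"ty": 0,"tz": -0.001,"turn": 0,"gripper": -1}
  ]
}}

```text
time: 5.08
tool_pos: [0.566, 0.0333, 0.0171]
tcp_rot: [0.072, -0.703, 0.072, 0.704]
contact_force: [-5.7, 2.0, 2.9]
grip_width: -0.0003
```

Call:
{"op": "apply_moves", "data": {
  "rows": [
    {"tx": 0,"ty": 0,"tz": -0.0005,"turn": 0,"gripper": -1},
    {"tx": 0,"ty": 0,"tz": -0.001,"turn": 0,"gripper": -1}
  ]
}}

```text
time: 5.32
tool_pos: [0.5665, 0.0333, 0.0169]
tcp_rot: [0.072, -0.702, 0.072, 0.704]
contact_force: [-8.3, 1.7, 2.4]
grip_width: 0.0
```

Call:
{"op": "apply_moves", "data": {
  "rows": [
    {"tx": 0,"ty": 0,"tz": -0.0005,"turn": 0,"gripper": -1}
  ]
}}

```text
time: 5.45
tool_pos: [0.5668, 0.0333, 0.0169]
tcp_rot: [0.072, -0.702, 0.072, 0.705]
contact_force: [-7.9, 2.9, 2.4]
grip_width: 0.0001
```

Call:
{"op": "apply_moves", "data": {
  "rows": [
    {"tx": 0,"ty": 0,"tz": -0.0005,"turn": 0,"gripper": -1},
    {"tx": 0,"ty": 0,"tz": -0.0008,"turn": 0,"gripper": -1}
  ]
}}

```text
time: 5.7
tool_pos: [0.5672, 0.0332, 0.0168]
tcp_rot: [0.072, -0.702, 0.072, 0.705]
contact_force: [-9.6, 2.4, 2.7]
grip_width: 0.0001
```

```bash
python3 st.py; python3 - <<'E'
from h import *
s=snapshot("wrist"); save(s,"w3.png",(120,20,440,260),2.5)
E
```

```text
t 5.70 F jig [-9.9  0.4  2.7] tcp jig [-26.6  -9.4] z 0.0168
```

View pics/w3.png

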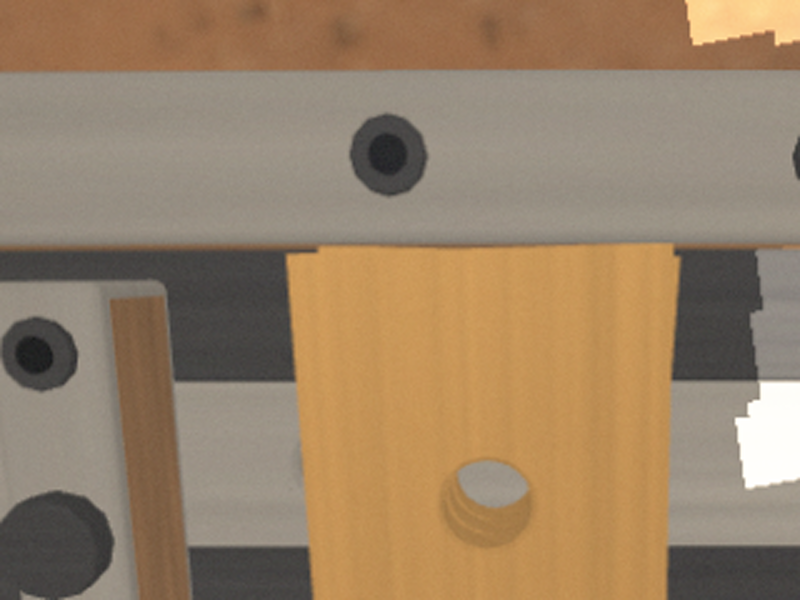

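The pile is now against the rail; only slight skew remains. I'll back off and go round to the -y side to push toward the stop.

Call:
{"op": "apply_moves", "data": {
  "rows": [
    {"tx": -0.0005,"ty": 0,"tz": 0.012,"turn": 0,"gripper": -1},
    {"tx": -0.0005,"ty": 0.012,"tz": 0.02,"turn": 0,"gripper": -1},
    {"tx": -0.0005,"ty": 0.03,"tz": 0.02,"turn": 0,"gripper": -1},
    {"tx": -0.0005,"ty": 0.047,"tz": 0.018,"turn": 0,"gripper": -1},
    {"tx": -0.0005,"ty": 0.049,"tz": 0,"turn": 0,"gripper": -1},
    {"tx": -0.0005,"ty": 0.049,"tz": -0.022,"turn": 0,"gripper": -1},
    {"tx": -0.0005,"ty": 0.049,"tz": -0.038,"turn": 0,"gripper": -1},
    {"tx": -0.0005,"ty": 0.049,"tz": -0.041,"turn": 0,"gripper": -1}
  ]
}}

```text
time: 6.75
tool_pos: [0.5999, -0.0248, 0.0178]
tcp_rot: [-0.073, 0.704, -0.073, -0.703]
contact_force: [0.1, -0.8, -0.8]
grip_width: 0.0001
```

Call:
{"op": "apply_moves", "data": {
  "rows": [
    {"tx": 0,"ty": 0,"tz": 0,"turn": 0,"gripper": -1}
  ]
}}

```text
time: 6.88
tool_pos: [0.5987, -0.0241, 0.0176]
tcp_rot: [0.072, -0.703, 0.072, 0.704]
contact_force: [-0.1, -0.3, -0.3]
grip_width: 0.0005
```

```bash
python3 st.py
```

```text
t 6.88 F jig [-0.  -0.3 -0.3] tcp jig [ 15.8 -59.1] z 0.0176
```

Call:
{"op": "apply_moves", "data": {
  "rows": [
    {"tx": 0,"ty": -0.002,"tz": 0,"turn": 0,"gripper": -1},
    {"tx": 0,"ty": -0.005,"tz": 0,"turn": 0,"gripper": -1},
    {"tx": 0,"ty": -0.007,"tz": 0,"turn": 0,"gripper": -1},
    {"tx": 0,"ty": -0.009,"tz": 0,"turn": 0,"gripper": -1},
    {"tx": 0,"ty": -0.011,"tz": 0,"turn": 0,"gripper": -1},
    {"tx": 0,"ty": -0.013,"tz": 0,"turn": 0,"gripper": -1},
    {"tx": 0,"ty": -0.015,"tz": 0,"turn": 0,"gripper": -1}
  ]
}}

```text
time: 7.75
tool_pos: [0.6022, -0.0088, 0.0178]
tcp_rot: [0.072, -0.703, 0.072, 0.703]
contact_force: [-0.5, -1.2, 0.6]
grip_width: 0.0
```

Call:
{"op": "apply_moves", "data": {
  "rows": [
    {"tx": 0,"ty": -0.002,"tz": 0,"turn": 0,"gripper": -1},
    {"tx": 0,"ty": -0.004,"tz": 0,"turn": 0,"gripper": -1},
    {"tx": 0,"ty": -0.006,"tz": 0,"turn": 0,"gripper": -1},
    {"tx": 0,"ty": -0.008,"tz": 0,"turn": 0,"gripper": -1}
  ]
}}

```text
time: 8.25
tool_pos: [0.6037, -0.001, 0.0178]
tcp_rot: [0.072, -0.703, 0.072, 0.703]
contact_force: [-1.1, -1.1, 0.7]
grip_width: 0.0001
```

```bash
python3 st.py;  python3 - <<'E'
from h import *
s=snapshot("wrist"); save(s,"w4.png",(60,100,460,340),2)
E
```

```text
t 8.25 F jig [-0.8 -1.3  0.7] tcp jig [ 16.1 -35.4] z 0.0178
```

View pics/w4.png

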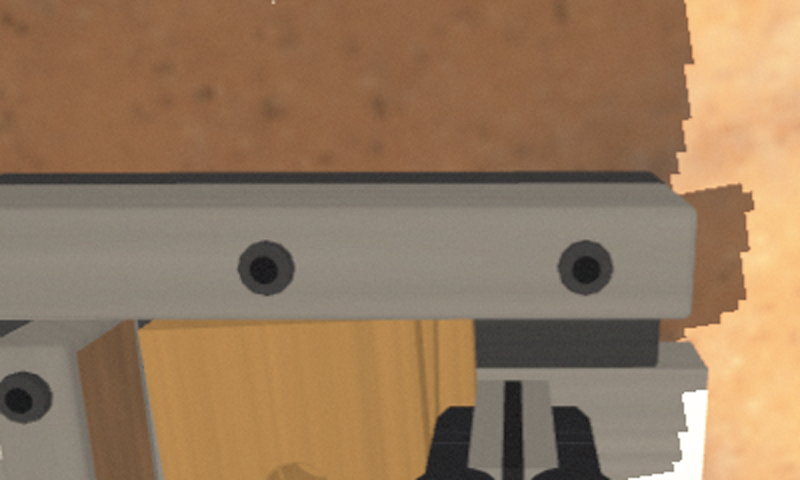

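The fingers at (510,430) are pushing the pile, and its +y edge at (145,350) is close to the stop. I'll feel for it in smaller steps.

Call:
{"op": "apply_moves", "data": {
  "rows": [
    {"tx": 0,"ty": -0.001,"tz": 0,"turn": 0,"gripper": -1},
    {"tx": 0,"ty": -0.002,"tz": 0,"turn": 0,"gripper": -1},
    {"tx": 0,"ty": -0.003,"tz": 0,"turn": 0,"gripper": -1},
    {"tx": 0,"ty": -0.004,"tz": 0,"turn": 0,"gripper": -1}
  ]
}}

```text
time: 8.8
tool_pos: [0.6046, 0.003, 0.0178]
tcp_rot: [0.072, -0.703, 0.072, 0.703]
contact_force: [0.0, -0.9, -0.1]
grip_width: -0.0003
```

Call:
{"op": "apply_moves", "data": {
  "rows": [
    {"tx": 0,"ty": -0.001,"tz": 0,"turn": 0,"gripper": -1},
    {"tx": 0,"ty": -0.002,"tz": 0,"turn": 0,"gripper": -1},
    {"tx": 0,"ty": -0.003,"tz": 0,"turn": 0,"gripper": -1}
  ]
}}

```text
time: 9.18
tool_pos: [0.6052, 0.0059, 0.0178]
tcp_rot: [0.072, -0.703, 0.072, 0.703]
contact_force: [-1.6, -1.9, -0.7]
grip_width: 0.0
```

Call:
{"op": "apply_moves", "data": {
  "rows": [
    {"tx": 0,"ty": -0.001,"tz": 0,"turn": 0,"gripper": -1},
    {"tx": 0,"ty": -0.002,"tz": 0,"turn": 0,"gripper": -1}
  ]
}}

```text
time: 9.43
tool_pos: [0.6056, 0.0079, 0.0178]
tcp_rot: [-0.072, 0.703, -0.072, -0.703]
contact_force: [-0.2, -1.9, -0.0]
grip_width: 0.0001
```

```bash
python3 st.py
```

```text
t 9.43 F jig [ 0.2 -1.9 -0. ] tcp jig [ 16.1 -26.4] z 0.0178
```

Call:
{"op": "apply_moves", "data": {
  "rows": [
    {"tx": 0,"ty": -0.001,"tz": 0,"turn": 0,"gripper": -1},
    {"tx": 0,"ty": -0.0015,"tz": 0,"turn": 0,"gripper": -1}
  ]
}}

```text
time: 9.68
tool_pos: [0.6059, 0.0094, 0.0178]
tcp_rot: [-0.072, 0.703, -0.072, -0.703]
contact_force: [-0.8, -1.8, 0.6]
grip_width: -0.0001
```

Call:
{"op": "apply_moves", "data": {
  "rows": [
    {"tx": 0,"ty": -0.001,"tz": 0,"turn": 0,"gripper": -1},
    {"tx": 0,"ty": -0.0015,"tz": 0,"turn": 0,"gripper": -1}
  ]
}}

```text
time: 9.93
tool_pos: [0.6062, 0.0107, 0.0178]
tcp_rot: [0.072, -0.703, 0.072, 0.703]
contact_force: [-1.5, -2.6, -0.2]
grip_width: 0.0001
```

Call:
{"op": "apply_moves", "data": {
  "rows": [
    {"tx": 0,"ty": -0.0005,"tz": 0,"turn": 0,"gripper": -1},
    {"tx": 0,"ty": -0.001,"tz": 0,"turn": 0,"gripper": -1}
  ]
}}

```text
time: 10.18
tool_pos: [0.6064, 0.0115, 0.0178]
tcp_rot: [0.072, -0.703, 0.072, 0.703]
contact_force: [-1.8, -5.5, 0.1]
grip_width: -0.0003
```

```bash
python3 st.py
```

```text
t 10.18 F jig [-0.6 -5.8  0.1] tcp jig [ 16.1 -22.7] z 0.0178
```

Call:
{"op": "apply_moves", "data": {
  "rows": [
    {"tx": 0,"ty": -0.0005,"tz": 0,"turn": 0,"gripper": -1},
    {"tx": 0,"ty": -0.0005,"tz": 0,"turn": 0,"gripper": -1}
  ]
}}

```text
time: 10.42
tool_pos: [0.6064, 0.0115, 0.0178]
tcp_rot: [0.072, -0.703, 0.073, 0.704]
contact_force: [-1.7, -7.0, 0.0]
grip_width: -0.0001
```

Call:
{"op": "apply_moves", "data": {
  "rows": [
    {"tx": 0,"ty": -0.0005,"tz": 0,"turn": 0,"gripper": -1},
    {"tx": 0,"ty": -0.0005,"tz": 0,"turn": 0,"gripper": -1}
  ]
}}

```text
time: 10.68
tool_pos: [0.6064, 0.0116, 0.0178]
tcp_rot: [0.072, -0.703, 0.073, 0.704]
contact_force: [-2.1, -10.8, 0.5]
grip_width: 0.0001
```

```bash
python3 st.py
```

```text
t 10.68 F jig [  0.1 -11.    0.5] tcp jig [ 16.1 -22.6] z 0.0178
```

The stop is found: the TCP stays at y = -22.6 while the force climbs to 11 N. Next I'll go back round and push again toward the rail.

Call:
{"op": "apply_moves", "data": {
  "rows": [
    {"tx": 0,"ty": 0.0095,"tz": 0,"turn": 0,"gripper": -1},
    {"tx": 0,"ty": 0.0105,"tz": 0.01,"turn": 0,"gripper": -1},
    {"tx": 0,"ty": 0.0105,"tz": 0.03,"turn": 0,"gripper": -1},
    {"tx": 0,"ty": 0.0105,"tz": 0.05,"turn": 0,"gripper": -1},
    {"tx": 0,"ty": 0.009,"tz": 0.06,"turn": 0,"gripper": -1},
    {"tx": 0,"ty": -0.013,"tz": 0.06,"turn": 0,"gripper": -1},
    {"tx": 0,"ty": -0.03,"tz": 0.059,"turn": 0,"gripper": -1},
    {"tx": 0,"ty": -0.0345,"tz": 0.055,"turn": 0,"gripper": -1}
  ]
}}

```text
time: 11.68
tool_pos: [0.5601, 0.0587, 0.0178]
tcp_rot: [-0.072, 0.704, -0.072, -0.703]
contact_force: [0.4, -0.4, 0.9]
grip_width: 0.0002
```

Call:
{"op": "apply_moves", "data": {
  "rows": [
    {"tx": 0,"ty": 0,"tz": -0.003,"turn": 0,"gripper": -1},
    {"tx": 0,"ty": 0,"tz": -0.006,"turn": 0,"gripper": -1},
    {"tx": 0,"ty": 0,"tz": -0.008,"turn": 0,"gripper": -1},
    {"tx": 0,"ty": 0,"tz": -0.009,"turn": 0,"gripper": -1}
  ]
}}

```text
time: 12.18
tool_pos: [0.5687, 0.0555, 0.0178]
tcp_rot: [0.072, -0.703, 0.072, 0.703]
contact_force: [-0.3, 0.2, 0.0]
grip_width: -0.0002
```

```bash
python3 st.py
```

```text
t 12.18 F jig [-0.4  0.2  0. ] tcp jig [-29.7  12.7] z 0.0178
```

Call:
{"op": "apply_moves", "data": {
  "rows": [
    {"tx": 0,"ty": 0,"tz": -0.001,"turn": 0,"gripper": -1},
    {"tx": 0,"ty": 0,"tz": -0.0015,"turn": 0,"gripper": -1}
  ]
}}

```text
time: 12.42
tool_pos: [0.5701, 0.0555, 0.0178]
tcp_rot: [0.072, -0.703, 0.072, 0.703]
contact_force: [-0.3, 0.5, -0.0]
grip_width: 0.0
```

Call:
{"op": "apply_moves", "data": {
  "rows": [
    {"tx": 0,"ty": 0,"tz": -0.0005,"turn": 0,"gripper": -1},
    {"tx": 0,"ty": 0,"tz": -0.001,"turn": 0,"gripper": -1}
  ]
}}

```text
time: 12.68
tool_pos: [0.571, 0.0553, 0.0178]
tcp_rot: [0.072, -0.703, 0.072, 0.703]
contact_force: [-1.5, 0.2, 0.5]
grip_width: 0.0001
```

Call:
{"op": "apply_moves", "data": {
  "rows": [
    {"tx": 0,"ty": 0,"tz": -0.0005,"turn": 0,"gripper": -1},
    {"tx": 0,"ty": 0,"tz": -0.001,"turn": 0,"gripper": -1}
  ]
}}

```text
time: 12.92
tool_pos: [0.5719, 0.0551, 0.0178]
tcp_rot: [0.072, -0.703, 0.072, 0.704]
contact_force: [-1.5, 1.1, -0.3]
grip_width: -0.0001
```

```bash
python3 st.py
```

```text
t 12.93 F jig [-1.7  0.8 -0.3] tcp jig [-26.5  13. ] z 0.0178
```

Call:
{"op": "apply_moves", "data": {
  "rows": [
    {"tx": 0,"ty": 0,"tz": -0.0005,"turn": 0,"gripper": -1},
    {"tx": 0,"ty": 0,"tz": -0.001,"turn": 0,"gripper": -1}
  ]
}}

```text
time: 13.18
tool_pos: [0.5723, 0.055, 0.0176]
tcp_rot: [0.072, -0.703, 0.072, 0.704]
contact_force: [-4.8, 0.9, 2.5]
grip_width: -0.0002
```

Call:
{"op": "apply_moves", "data": {
  "rows": [
    {"tx": 0,"ty": 0,"tz": -0.0005,"turn": 0,"gripper": -1},
    {"tx": 0,"ty": 0,"tz": -0.001,"turn": 0,"gripper": -1}
  ]
}}

```text
time: 13.42
tool_pos: [0.5724, 0.055, 0.0174]
tcp_rot: [0.072, -0.702, 0.072, 0.705]
contact_force: [-9.6, 2.7, 5.0]
grip_width: 0.0002
```

Call:
{"op": "apply_moves", "data": {
  "rows": [
    {"tx": 0,"ty": 0,"tz": -0.0005,"turn": 0,"gripper": -1},
    {"tx": 0,"ty": 0,"tz": -0.001,"turn": 0,"gripper": -1}
  ]
}}

```text
time: 13.68
tool_pos: [0.5724, 0.0549, 0.0171]
tcp_rot: [0.072, -0.701, 0.072, 0.706]
contact_force: [-14.4, 4.3, 6.5]
grip_width: 0.0001
```

```bash
python3 st.py; python3 - <<'E'
from h import *
s=snapshot("wrist"); save(s,"w5.png",(120,20,440,260),2.5)
E
```

```text
t 13.68 F jig [-14.9   1.3   6.5] tcp jig [-26.   12.9] z 0.0171
```

View pics/w5.png

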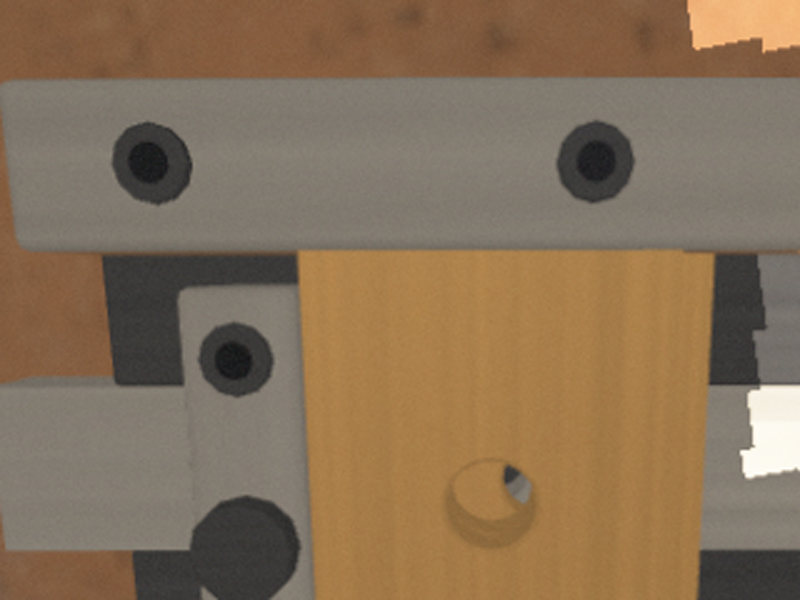

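```bash
python3 - <<'E'
from h import *
s=snapshot("wrist"); im=s["img"][100:320,220:440,::-1]
im=cv2.resize(im,(600,600),interpolation=cv2.INTER_CUBIC); c=cv2.createCLAHE(4,(4,4)); l=cv2.cvtColor(im,cv2.COLOR_BGR2LAB); l[:,:,0]=c.apply(l[:,:,0])
cv2.imwrite("pics/w6.png",cv2.cvtColor(l,cv2.COLOR_LAB2BGR))
E
```

```text
(no output)
```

View pics/w6.png

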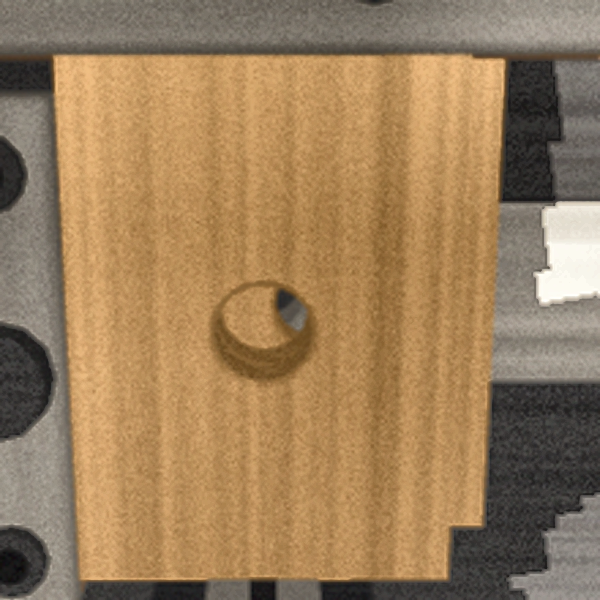

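The upper two blanks are flush. The bottom one sticks out about 5 mm on the -y side: corner (483,525) against (450,580), and its hole is off to the right. The finger backs taper, so they missed it. I'll turn the tool 90° and push with the flat pad sides.

```bash
python3 - <<'E'
from h import *
st=robot.get_state(); print(st["joint_pos"].round(2)); go(J(14,-45),.0178)
E
```

```text
[0.01 0.69 1.71 0.   0.74 1.79]
tx -0.0009 ty 0.0579 tz -0.0400 turn 0.00
```

Call:
{"op": "apply_moves", "data": {
  "rows": [
    {"tx": 0,"ty": 0,"tz": 0.01,"turn": 0,"gripper": -1},
    {"tx": -0.02,"ty": 0,"tz": 0.02,"turn": 0,"gripper": -1},
    {"tx": -0.055,"ty": 0,"tz": 0.02,"turn": 0,"gripper": -1}
  ]
}}

```text
time: 14.15
tool_pos: [0.5542, 0.0586, 0.0726]
tcp_rot: [0.072, -0.703, 0.072, 0.704]
contact_force: [0.7, 0.3, 0.7]
grip_width: -0.0002
```

Call:
{"op": "apply_moves", "data": {
  "rows": [
    {"tx": 0,"ty": 0.01,"tz": 0,"turn": -10,"gripper": -1},
    {"tx": 0,"ty": 0.025,"tz": -0.01,"turn": -20,"gripper": -1},
    {"tx": 0,"ty": 0.04,"tz": -0.02,"turn": -30,"gripper": -1},
    {"tx": 0,"ty": 0.052,"tz": -0.03,"turn": -40,"gripper": -1},
    {"tx": 0,"ty": 0.06,"tz": -0.04,"turn": -50,"gripper": -1},
    {"tx": 0,"ty": 0.062,"tz": -0.05,"turn": -60,"gripper": -1},
    {"tx": 0,"ty": 0.062,"tz": -0.06,"turn": -70,"gripper": -1},
    {"tx": 0,"ty": 0.062,"tz": -0.06,"turn": -80,"gripper": -1}
  ]
}}

```text
time: 15.15
tool_pos: [0.6022, -0.0146, 0.0729]
tcp_rot: [0.399, 0.585, 0.398, -0.584]
contact_force: [0.4, 0.7, -0.1]
grip_width: -0.0004
```

Call:
{"op": "apply_moves", "data": {
  "rows": [
    {"turn": -10,"gripper": -1,"tx": 0,"ty": 0,"tz": 0},
    {"turn": -10,"gripper": -1,"tx": 0,"ty": 0,"tz": 0}
  ]
}}

```text
time: 15.4
tool_pos: [0.6016, -0.0144, 0.0729]
tcp_rot: [0.446, 0.549, 0.446, -0.549]
contact_force: [0.3, 0.1, 0.4]
grip_width: -0.0002
```

```bash
python3 st.py; python3 - <<'E'
from h import *
print(rot(robot.get_state()).round(3)); go(J(14,-45),.0175,YAW)
E
```

```text
t 15.40 F jig [0.3 0.2 0.4] tcp jig [ 16.8 -49. ] z 0.0729
[[ 0.001  0.979 -0.204]
 [-0.    -0.204 -0.979]
 [-1.     0.001  0.   ]]
tx 0.0554 ty -0.0028 tz -0.0040 turn -0.05
```

Call:
{"op": "apply_moves", "data": {
  "rows": [
    {"tx": 0.03,"ty": -0.003,"tz": -0.004,"turn": 0,"gripper": -1},
    {"tx": 0.05,"ty": -0.003,"tz": -0.004,"turn": 0,"gripper": -1},
    {"tx": 0.0555,"ty": -0.003,"tz": -0.004,"turn": 0,"gripper": -1},
    {"tx": 0.0555,"ty": -0.003,"tz": -0.008,"turn": 0,"gripper": -1},
    {"tx": 0.0555,"ty": -0.003,"tz": -0.013,"turn": 0,"gripper": -1},
    {"tx": 0.0555,"ty": -0.003,"tz": -0.017,"turn": 0,"gripper": -1},
    {"tx": 0.0555,"ty": -0.003,"tz": -0.019,"turn": 0,"gripper": -1}
  ]
}}

```text
time: 16.27
tool_pos: [0.6026, 0.0053, 0.0175]
tcp_rot: [0.446, 0.549, 0.446, -0.548]
contact_force: [1.1, 0.4, 0.0]
grip_width: -0.0003
```

Call:
{"op": "apply_moves", "data": {
  "rows": [
    {"tx": 0,"ty": 0,"tz": -0.0015,"turn": 0,"gripper": -1},
    {"tx": 0,"ty": 0,"tz": -0.003,"turn": 0,"gripper": -1},
    {"tx": 0,"ty": 0,"tz": -0.004,"turn": 0,"gripper": -1}
  ]
}}

```text
time: 16.65
tool_pos: [0.6032, 0.0086, 0.0173]
tcp_rot: [-0.446, -0.548, -0.446, 0.549]
contact_force: [-0.5, -2.4, 1.3]
grip_width: 0.0002
```

Call:
{"op": "apply_moves", "data": {
  "rows": [
    {"tx": 0,"ty": 0,"tz": -0.001,"turn": 0,"gripper": -1},
    {"tx": 0,"ty": 0,"tz": -0.002,"turn": 0,"gripper": -1}
  ]
}}

```text
time: 16.9
tool_pos: [0.6036, 0.0107, 0.0173]
tcp_rot: [-0.446, -0.548, -0.446, 0.549]
contact_force: [-1.5, -4.2, 0.6]
grip_width: 0.0
```

```bash
python3 st.py
```

```text
t 16.90 F jig [-0.6 -4.4  0.6] tcp jig [ 13.6 -24.1] z 0.0173
```

Call:
{"op": "apply_moves", "data": {
  "rows": [
    {"tx": 0,"ty": 0,"tz": -0.0008,"turn": 0,"gripper": -1},
    {"tx": 0,"ty": 0,"tz": -0.0015,"turn": 0,"gripper": -1}
  ]
}}

```text
time: 17.15
tool_pos: [0.6039, 0.0123, 0.0173]
tcp_rot: [-0.446, -0.548, -0.446, 0.549]
contact_force: [-0.9, -2.7, 0.6]
grip_width: 0.0001
```

Call:
{"op": "apply_moves", "data": {
  "rows": [
    {"tx": 0,"ty": 0,"tz": -0.0008,"turn": 0,"gripper": -1},
    {"tx": 0,"ty": 0,"tz": -0.0012,"turn": 0,"gripper": -1}
  ]
}}

```text
time: 17.4
tool_pos: [0.6042, 0.0135, 0.0173]
tcp_rot: [-0.446, -0.548, -0.446, 0.548]
contact_force: [-1.0, -2.9, 0.8]
grip_width: -0.0002
```

Call:
{"op": "apply_moves", "data": {
  "rows": [
    {"tx": 0,"ty": 0,"tz": -0.0005,"turn": 0,"gripper": -1},
    {"tx": 0,"ty": 0,"tz": -0.001,"turn": 0,"gripper": -1}
  ]
}}

```text
time: 17.65
tool_pos: [0.6044, 0.0144, 0.0173]
tcp_rot: [-0.446, -0.548, -0.446, 0.548]
contact_force: [-1.2, -2.1, 1.0]
grip_width: -0.0001
```

```bash
python3 st.py
```

```text
t 17.65 F jig [-0.8 -2.3  1. ] tcp jig [ 13.6 -20.2] z 0.0173
```

Call:
{"op": "apply_moves", "data": {
  "rows": [
    {"tx": 0,"ty": 0,"tz": -0.0005,"turn": 0,"gripper": -1},
    {"tx": 0,"ty": 0,"tz": -0.001,"turn": 0,"gripper": -1}
  ]
}}

```text
time: 17.9
tool_pos: [0.6045, 0.0146, 0.0173]
tcp_rot: [-0.446, -0.548, -0.446, 0.549]
contact_force: [-3.5, -10.0, 2.3]
grip_width: -0.0001
```

Call:
{"op": "apply_moves", "data": {
  "rows": [
    {"tx": 0,"ty": 0,"tz": -0.0005,"turn": 0,"gripper": -1},
    {"tx": 0,"ty": 0,"tz": -0.001,"turn": 0,"gripper": -1}
  ]
}}

```text
time: 18.15
tool_pos: [0.6045, 0.0147, 0.0173]
tcp_rot: [-0.447, -0.548, -0.446, 0.549]
contact_force: [-4.0, -17.7, 3.9]
grip_width: 0.0001
```

Call:
{"op": "apply_moves", "data": {
  "rows": [
    {"tx": 0,"ty": 0,"tz": -0.0005,"turn": 0,"gripper": -1},
    {"tx": 0,"ty": 0,"tz": -0.0005,"turn": 0,"gripper": -1}
  ]
}}

```text
time: 18.4
tool_pos: [0.6045, 0.0147, 0.0173]
tcp_rot: [-0.447, -0.548, -0.446, 0.549]
contact_force: [-4.8, -18.4, 5.0]
grip_width: -0.0002
```

```bash
python3 st.py
```

```text
t 18.40 F jig [ -1. -19.   5.] tcp jig [ 13.6 -19.9] z 0.0173
```

Call:
{"op": "apply_moves", "data": {
  "rows": [
    {"tx": 0,"ty": 0,"tz": 0.006,"turn": 0,"gripper": -1},
    {"tx": -0.01,"ty": 0,"tz": 0.02,"turn": 0,"gripper": -1},
    {"tx": -0.05,"ty": 0,"tz": 0.03,"turn": 0,"gripper": -1},
    {"tx": -0.06,"ty": 0,"tz": 0.03,"turn": 0,"gripper": -1},
    {"tx": -0.06,"ty": 0,"tz": 0.03,"turn": 0,"gripper": -1}
  ]
}}

```text
time: 19.02
tool_pos: [0.5991, -0.0126, 0.078]
tcp_rot: [0.447, 0.549, 0.446, -0.548]
contact_force: [-0.6, -0.3, 0.2]
grip_width: -0.0001
```

```bash
python3 st.py; python3 - <<'E'
from h import *
import pickle
s=snapshot("wrist"); pickle.dump(s,open("w7.pkl","wb"))
p=world2pix(s,[*J(14,12),.04])[0]; print(p, -np.array(s["R"]).T@s["t"])
u,v=p.astype(int); u0,v0=max(u-110,0),max(v-110,0); print(u0,v0)
save(s,"w7.png",(u0,v0,u0+220,v0+220),2.7)
E
```

```text
t 19.02 F jig [-0.5 -0.4  0.2] tcp jig [ 14.  -47.8] z 0.0780
[316.53193283 149.48812883] [0.61235466 0.05347044 0.22008066]
206 39
```

View pics/w7.png

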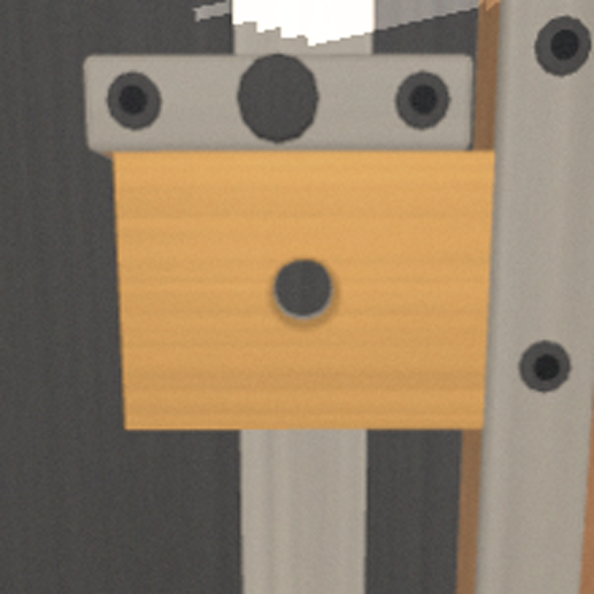

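The view confirms it: all three holes line up over the dark dowel hole at crop (304,288), and the pile is flush with rail and stop. Next I'll compute the hole position and measure the pin.

```bash
python3 - <<'E'
from h import *
import pickle
s=pickle.load(open("w7.pkl","rb"))
p=pix2world(s,np.array([[304,287]])/2.7+[206,39],.040)[0]; print("hole cam",p,injig(p))
# edges top blank: -y edge at v=430, +y edge 152, -x mid 120, rail 490 (row 290)
q=pix2world(s,np.array([[304,430],[304,152],[120,290],[490,290]])/2.7+[206,39],.040); print([injig(a).round(1) for a in q])
print("hole robot w=11",J(-26+11+30,-19.9+11+22))
# move to look at pin: stand axis dirs
go(np.array([.5245,-.319]),.16)
print(robot.get_state()["joint_pos"].round(2))
E
```

```text
hole cam [0.61259302 0.04746321 0.04      ] [14.89886411 13.78477247]
[array([14.9, -9.5]), array([14.9, 34.4]), array([-14.8,  13.3]), array([45. , 13.3])]
hole robot w=11 [0.61255264 0.04677219]
tx -0.0830 ty -0.0103 tz 0.3152 turn 0.00
[-0.1   0.63  1.64  0.    0.88  0.11]
```

Call:
{"op": "apply_moves", "data": {
  "rows": [
    {"tx": -0.05,"ty": 0,"tz": 0,"turn": 0,"gripper": -1},
    {"tx": -0.083,"ty": 0,"tz": 0.04,"turn": 0,"gripper": -1},
    {"tx": -0.083,"ty": -0.003,"tz": 0.1,"turn": 0,"gripper": 0},
    {"tx": -0.083,"ty": -0.005,"tz": 0.16,"turn": 0,"gripper": 0},
    {"tx": -0.083,"ty": -0.007,"tz": 0.22,"turn": 0,"gripper": 0},
    {"tx": -0.083,"ty": -0.009,"tz": 0.28,"turn": 0,"gripper": 0},
    {"tx": -0.083,"ty": -0.01,"tz": 0.33,"turn": 0,"gripper": 0},
    {"tx": -0.083,"ty": -0.01,"tz": 0.36,"turn": 0,"gripper": 0}
  ]
}}

```text
time: 20.08
tool_pos: [0.5147, -0.3647, 0.1588]
tcp_rot: [-0.445, -0.549, -0.447, 0.549]
contact_force: [-0.3, 1.0, 0.3]
grip_width: 0.0424
```

Call:
{"op": "apply_moves", "data": {
  "rows": [
    {"tx": 0,"ty": 0,"tz": 0,"turn": 0,"gripper": 0},
    {"tx": 0,"ty": 0,"tz": 0,"turn": 0,"gripper": 0}
  ]
}}

```text
time: 20.32
tool_pos: [0.5158, -0.3619, 0.1593]
tcp_rot: [-0.446, -0.548, -0.447, 0.548]
contact_force: [-0.3, 0.1, -0.3]
grip_width: 0.043
```

```bash
python3 st.py; python3 - <<'E'
from h import *
import pickle
st=robot.get_state(); print(st["tool_pos"],rot(st).round(3),st["grip_width"])
s=snapshot("wrist"); pickle.dump(s,open("w8.pkl","wb"))
print(world2pix(s,[[.5245,-.319,.046],[.5245,-.319,.088]]), -np.array(s["R"]).T@s["t"])
save(s,"w8.png")
E
```

```text
t 20.32 F jig [-0.3 -0.  -0.3] tcp jig [   3.5 -406.8] z 0.1593
[ 0.51579215 -0.36194431  0.15932706] [[-0.001  0.979 -0.203]
 [ 0.001 -0.203 -0.979]
 [-1.    -0.001 -0.001]] 0.04297018934429309
[[316.30980379 170.44330557]
 [316.28251283 177.84434801]] [ 0.52936101 -0.29601473  0.30141829]
```

View pics/w8.png

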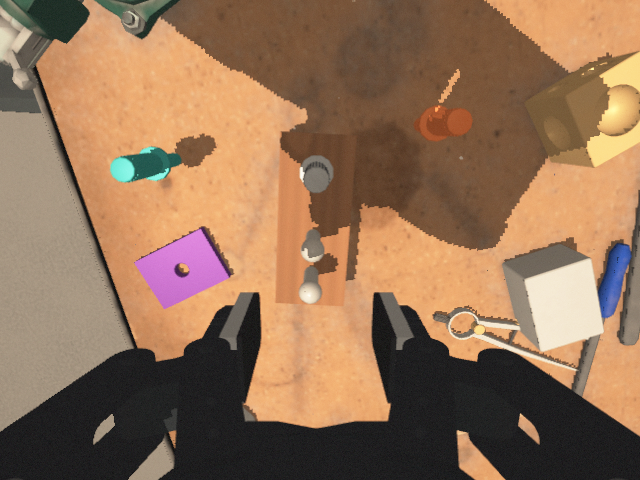

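The pin's top shows at about (320,179) with its collar around (317,172). The punches at (312,247) and (310,292) are clear of the jaws.

```bash
python3 - <<'E'
from h import *
import pickle
s=pickle.load(open("w8.pkl","rb"))
u,v=np.meshgrid(np.arange(295,345),np.arange(150,205)); uv=np.c_[u.ravel(),v.ravel()]
X=pix2world(s,uv)
for a,b in((.083,.093),(.044,.050)):
    m=(X[:,2]>a)&(X[:,2]<b); q=X[m]; print(m.sum(),q.mean(0).round(4),q.min(0).round(4),q.max(0).round(4),uv[m].mean(0))
print(pix2world(s,[[320,179]],.088))
m=(X[:,2]>.083)&(X[:,2]<.093); c=(X[m].min(0)+X[m].max(0))/2
go(c[:2],.056)
E
```

```text
552 [ 0.5244 -0.3198  0.0871] [ 0.5175 -0.3269  0.0831] [ 0.5314 -0.3131  0.0889] [316.49094203 179.21014493]
326 [ 0.5254 -0.3158  0.0453] [ 0.5137 -0.3326  0.044 ] [ 0.5352 -0.3094  0.0478] [316.62883436 165.02760736]
[[ 0.52629862 -0.31999294  0.088     ]]
tx 0.1037 ty -0.0001 tz -0.0425 turn 0.00
```

Call:
{"op": "apply_moves", "data": {
  "rows": [
    {"tx": 0,"ty": 0,"tz": -0.03,"turn": 0,"gripper": 0},
    {"tx": 0.01,"ty": 0,"tz": -0.0425,"turn": 0,"gripper": 0},
    {"tx": 0.03,"ty": 0,"tz": -0.0425,"turn": 0,"gripper": 0},
    {"tx": 0.06,"ty": 0,"tz": -0.0425,"turn": 0,"gripper": 0},
    {"tx": 0.085,"ty": 0,"tz": -0.0425,"turn": 0,"gripper": 0},
    {"tx": 0.1,"ty": 0,"tz": -0.0425,"turn": 0,"gripper": 0},
    {"tx": 0.107,"ty": 0,"tz": -0.0425,"turn": 0,"gripper": 0},
    {"tx": 0.107,"ty": 0,"tz": -0.0425,"turn": 0,"gripper": 0}
  ]
}}

```text
time: 21.38
tool_pos: [0.5246, -0.3213, 0.0533]
tcp_rot: [-0.446, -0.548, -0.446, 0.548]
contact_force: [-0.6, -0.0, -0.2]
grip_width: 0.0429
```

```bash
python3 st.py; python3 - <<'E'
from h import *
go((.5245,-.320),.052)
E
```

```text
t 21.38 F jig [-0.6 -0.1 -0.2] tcp jig [   3.8 -365.2] z 0.0533
tx 0.0013 ty -0.0003 tz -0.0013 turn 0.00
```

Call:
{"op": "apply_moves", "data": {
  "rows": [
    {"tx": 0.001,"ty": 0,"tz": -0.001,"turn": 0,"gripper": 0},
    {"tx": 0.001,"ty": 0,"tz": -0.001,"turn": 0,"gripper": -1},
    {"tx": 0.001,"ty": 0,"tz": -0.001,"turn": 0,"gripper": -1},
    {"tx": 0.001,"ty": 0,"tz": -0.001,"turn": 0,"gripper": -1},
    {"tx": 0.001,"ty": 0,"tz": -0.001,"turn": 0,"gripper": -1},
    {"tx": 0.001,"ty": 0,"tz": -0.001,"turn": 0,"gripper": -1}
  ]
}}

```text
time: 22.12
tool_pos: [0.5249, -0.3205, 0.0528]
tcp_rot: [0.446, 0.549, 0.446, -0.548]
contact_force: [-0.5, 1.3, 5.2]
grip_width: 0.0114
```

```bash
python3 st.py
```

```text
t 22.12 F jig [-0.8  1.2  5.2] tcp jig [   3.9 -364.4] z 0.0528
```

Call:
{"op": "apply_moves", "data": {
  "rows": [
    {"tx": -0.004,"ty": 0,"tz": 0,"turn": 0,"gripper": -1},
    {"tx": -0.014,"ty": 0,"tz": 0,"turn": 0,"gripper": -1},
    {"tx": -0.028,"ty": 0,"tz": 0,"turn": 0,"gripper": -1},
    {"tx": -0.045,"ty": 0,"tz": 0,"turn": 0,"gripper": -1},
    {"tx": -0.065,"ty": 0,"tz": 0,"turn": 0,"gripper": -1},
    {"tx": -0.085,"ty": 0,"tz": 0,"turn": 0,"gripper": -1},
    {"tx": -0.09,"ty": 0,"tz": 0,"turn": 0,"gripper": -1}
  ]
}}

```text
time: 23.0
tool_pos: [0.5253, -0.3208, 0.1445]
tcp_rot: [0.447, 0.549, 0.445, -0.548]
contact_force: [0.5, 0.2, -0.4]
grip_width: 0.011
```

```bash
python3 st.py; python3 - <<'E'
from h import *
import pickle
st=robot.get_state(); print(st["grip_width"],st["tool_pos"])
s=snapshot("scene"); pickle.dump(s,open("s2.pkl","wb")); p=world2pix(s,st["tool_pos"])[0]; print(p)
s2=snapshot("wrist"); pickle.dump(s2,open("w9.pkl","wb"))
u,v=p.astype(int); a=s["img"][v-50:v+70,u-60:u+60,::-1]; a=cv2.resize(a,(400,400),interpolation=cv2.INTER_CUBIC)
b=cv2.resize(s2["img"][140:400,190:450,::-1],(400,400)); cv2.imwrite("pics/g.png",np.hstack([a,b]))
go((.6126,.0468),.150)
E
```

```text
t 23.00 F jig [ 0.4  0.2 -0.4] tcp jig [   4.4 -364.5] z 0.1445
0.011007651856306122 [ 0.52530026 -0.32080267  0.1444611 ]
[416.91044299 225.78280052]
tx -0.0071 ty 0.0113 tz -0.3775 turn 0.00
```

View pics/g.png

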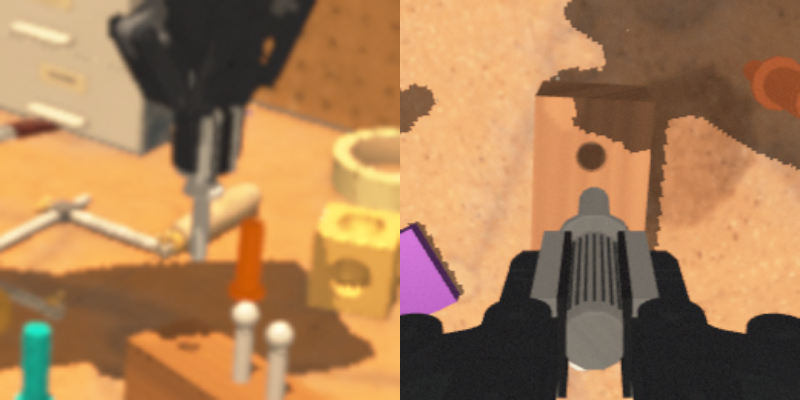

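The pin is held and clear of the stand: the hole shows empty at (592,156), and the pin runs from its top at (595,335) to its foot at about (594,200). I'll check its tilt by comparing with the expected projection.

```bash
python3 - <<'E'
from h import *
import pickle
s=pickle.load(open("w9.pkl","rb")); st=robot.get_state(); T=st["tool_pos"]
pred=world2pix(s,[T+[0,0,.0352],T+[0,0,-.0488]]); print("pred top,foot in img",pred.round(1),"crop",((pred-[190,140])/.65+[400,0]).round(0))
# range based: pin top disc & shank points
u,v=np.meshgrid(np.arange(295,340),np.arange(250,385)); uv=np.c_[u.ravel(),v.ravel()]; X=pix2world(s,uv)
for a,b in((.170,.186),(.100,.106),(.085,.1)):
    m=(X[:,2]>a)&(X[:,2]<b); 
    if m.sum(): print(m.sum(),X[m].mean(0).round(4),X[m].min(0).round(4),X[m].max(0).round(4),uv[m].mean(0).round(0))
E
```

```text
pred top,foot in img [[316.1 361.4]
 [315.7 269.5]] crop [[594. 341.]
 [593. 199.]]
2372 [ 0.5256 -0.3181  0.1778] [ 0.5172 -0.3324  0.17  ] [ 0.5341 -0.308   0.1822] [317. 353.]
79 [ 0.526  -0.3166  0.1031] [ 0.5212 -0.3202  0.1   ] [ 0.53   -0.3153  0.106 ] [316. 268.]
60 [ 0.5231 -0.3261  0.0962] [ 0.5034 -0.3886  0.0851] [ 0.5298 -0.3153  0.1   ] [315. 280.]
```

The pin is straight and on the TCP axis. Carrying it over the jig.

Call:
{"op": "apply_moves", "data": {
  "rows": [
    {"tx": -0.005,"ty": 0.001,"tz": -0.03,"turn": 0,"gripper": -1},
    {"tx": -0.007,"ty": 0.003,"tz": -0.08,"turn": 0,"gripper": -1},
    {"tx": -0.007,"ty": 0.005,"tz": -0.135,"turn": 0,"gripper": -1},
    {"tx": -0.007,"ty": 0.007,"tz": -0.19,"turn": 0,"gripper": -1},
    {"tx": -0.007,"ty": 0.009,"tz": -0.245,"turn": 0,"gripper": -1},
    {"tx": -0.007,"ty": 0.011,"tz": -0.3,"turn": 0,"gripper": -1},
    {"tx": -0.007,"ty": 0.011,"tz": -0.35,"turn": 0,"gripper": -1},
    {"tx": -0.007,"ty": 0.011,"tz": -0.3775,"turn": 0,"gripper": -1}
  ]
}}

```text
time: 24.1
tool_pos: [0.612, 0.0494, 0.1484]
tcp_rot: [-0.446, -0.548, -0.447, 0.548]
contact_force: [0.6, -1.0, -0.9]
grip_width: 0.0109
```

Call:
{"op": "apply_moves", "data": {
  "rows": [
    {"tx": 0.02,"ty": 0,"tz": 0,"turn": 0,"gripper": -1},
    {"tx": 0.044,"ty": 0,"tz": 0,"turn": 0,"gripper": -1},
    {"tx": 0.044,"ty": 0,"tz": 0,"turn": 0,"gripper": -1},
    {"tx": 0.044,"ty": 0,"tz": 0,"turn": 0,"gripper": -1}
  ]
}}

```text
time: 24.6
tool_pos: [0.6125, 0.0469, 0.1058]
tcp_rot: [0.446, 0.549, 0.446, -0.548]
contact_force: [0.2, -0.1, -0.8]
grip_width: 0.0113
```

```bash
python3 st.py; python3 - <<'E'
from h import *
go((.6126,.0468),.091); st=robot.get_state();T=st["tool_pos"]
print(rot(st).round(3))
s=snapshot("wrist"); save(s,"w10.png")
X=None
# pin vs hole: depth of blank top around expected hole, shank seen pts
u,v=np.meshgrid(np.arange(270,370),np.arange(150,330)); uv=np.c_[u.ravel(),v.ravel()]; X=pix2world(s,uv)
near=np.hypot(*(X[:,:2]-[.6126,.0468]).T)<.03
h=X[near&(X[:,2]<.036)]; print("below-top px",len(h),h.mean(0) if len(h) else "", h.min(0) if len(h) else "")
print("pred foot px",world2pix(s,[T+[0,0,-.0488],[*J(15,13.1),.04]]))
E
```

```text
t 24.60 F jig [ 0.2 -0.  -0.8] tcp jig [14.9 13.2] z 0.1058
tx 0.0148 ty 0.0002 tz 0.0000 turn 0.00
[[ 0.     0.979 -0.204]
 [-0.    -0.204 -0.979]
 [-1.     0.    -0.   ]]
below-top px 196 [0.61172319 0.04219561 0.01960902] [0.60701513 0.0406015  0.0028022 ]
pred foot px [[316.52554516 270.55674116]
 [316.6885796  260.25255716]]
```

Call:
{"op": "apply_moves", "data": {
  "rows": [
    {"tx": 0.008,"ty": 0,"tz": 0,"turn": 0,"gripper": -1},
    {"tx": 0.013,"ty": 0,"tz": 0,"turn": 0,"gripper": -1},
    {"tx": 0.015,"ty": 0,"tz": 0,"turn": 0,"gripper": -1},
    {"tx": 0.016,"ty": 0,"tz": 0,"turn": 0,"gripper": -1}
  ]
}}

```text
time: 25.15
tool_pos: [0.6122, 0.047, 0.0892]
tcp_rot: [-0.446, -0.548, -0.446, 0.549]
contact_force: [0.5, 1.1, -1.5]
grip_width: 0.0111
```

Call:
{"op": "apply_moves", "data": {
  "rows": [
    {"tx": 0.001,"ty": 0,"tz": 0,"turn": 0,"gripper": -1},
    {"tx": 0.002,"ty": 0,"tz": 0,"turn": 0,"gripper": -1}
  ]
}}

```text
time: 25.4
tool_pos: [0.6123, 0.047, 0.0873]
tcp_rot: [0.446, 0.549, 0.446, -0.548]
contact_force: [0.2, -0.8, -0.8]
grip_width: 0.0112
```

```bash
python3 st.py
```

```text
t 25.40 F jig [ 0.4 -0.8 -0.8] tcp jig [14.7 13.2] z 0.0873
```

Call:
{"op": "apply_moves", "data": {
  "rows": [
    {"tx": 0.001,"ty": 0,"tz": 0,"turn": 0,"gripper": -1},
    {"tx": 0.002,"ty": 0,"tz": 0,"turn": 0,"gripper": -1}
  ]
}}

```text
time: 25.65
tool_pos: [0.6122, 0.047, 0.0853]
tcp_rot: [0.446, 0.549, 0.446, -0.548]
contact_force: [0.1, -0.1, -0.9]
grip_width: 0.0118
```

Call:
{"op": "apply_moves", "data": {
  "rows": [
    {"tx": 0.001,"ty": 0,"tz": 0,"turn": 0,"gripper": -1},
    {"tx": 0.002,"ty": 0,"tz": 0,"turn": 0,"gripper": -1}
  ]
}}

```text
time: 25.9
tool_pos: [0.6122, 0.047, 0.0832]
tcp_rot: [0.446, 0.548, 0.446, -0.548]
contact_force: [-0.2, -0.4, -1.1]
grip_width: 0.0115
```

Call:
{"op": "apply_moves", "data": {
  "rows": [
    {"tx": 0.001,"ty": 0,"tz": 0,"turn": 0,"gripper": -1},
    {"tx": 0.002,"ty": 0,"tz": 0,"turn": 0,"gripper": -1}
  ]
}}

```text
time: 26.15
tool_pos: [0.6122, 0.047, 0.0812]
tcp_rot: [-0.446, -0.548, -0.446, 0.548]
contact_force: [1.0, 0.2, 0.2]
grip_width: 0.0111
```

```bash
python3 st.py
```

```text
t 26.15 F jig [0.9 0.4 0.2] tcp jig [14.6 13.2] z 0.0812
```

The pin is in the hole with no resistance. Continuing down.

Call:
{"op": "apply_moves", "data": {
  "rows": [
    {"tx": 0.0015,"ty": 0,"tz": 0,"turn": 0,"gripper": -1},
    {"tx": 0.003,"ty": 0,"tz": 0,"turn": 0,"gripper": -1},
    {"tx": 0.0045,"ty": 0,"tz": 0,"turn": 0,"gripper": -1}
  ]
}}

```text
time: 26.52
tool_pos: [0.6122, 0.047, 0.0767]
tcp_rot: [-0.446, -0.548, -0.446, 0.548]
contact_force: [0.4, -0.3, -0.6]
grip_width: 0.0111
```

Call:
{"op": "apply_moves", "data": {
  "rows": [
    {"tx": 0.0015,"ty": 0,"tz": 0,"turn": 0,"gripper": -1},
    {"tx": 0.003,"ty": 0,"tz": 0,"turn": 0,"gripper": -1},
    {"tx": 0.0045,"ty": 0,"tz": 0,"turn": 0,"gripper": -1}
  ]
}}

```text
time: 26.9
tool_pos: [0.6122, 0.047, 0.0722]
tcp_rot: [-0.446, -0.548, -0.446, 0.549]
contact_force: [-1.6, -1.4, -0.6]
grip_width: 0.0112
```

Call:
{"op": "apply_moves", "data": {
  "rows": [
    {"tx": 0.0015,"ty": 0,"tz": 0,"turn": 0,"gripper": -1},
    {"tx": 0.003,"ty": 0,"tz": 0,"turn": 0,"gripper": -1},
    {"tx": 0.0045,"ty": 0,"tz": 0,"turn": 0,"gripper": -1}
  ]
}}

```text
time: 27.28
tool_pos: [0.6122, 0.047, 0.0677]
tcp_rot: [0.446, 0.549, 0.446, -0.548]
contact_force: [0.1, 0.7, 0.1]
grip_width: 0.0113
```

```bash
python3 st.py
```

```text
t 27.27 F jig [-0.   0.7  0.1] tcp jig [14.6 13.2] z 0.0677
```

Call:
{"op": "apply_moves", "data": {
  "rows": [
    {"tx": 0.001,"ty": 0,"tz": 0,"turn": 0,"gripper": -1},
    {"tx": 0.002,"ty": 0,"tz": 0,"turn": 0,"gripper": -1},
    {"tx": 0.003,"ty": 0,"tz": 0,"turn": 0,"gripper": -1}
  ]
}}

```text
time: 27.65
tool_pos: [0.6122, 0.047, 0.0647]
tcp_rot: [0.446, 0.549, 0.446, -0.548]
contact_force: [-0.5, 0.4, -1.3]
grip_width: 0.0108
```

Call:
{"op": "apply_moves", "data": {
  "rows": [
    {"tx": 0.001,"ty": 0,"tz": 0,"turn": 0,"gripper": -1},
    {"tx": 0.002,"ty": 0,"tz": 0,"turn": 0,"gripper": -1}
  ]
}}

```text
time: 27.9
tool_pos: [0.6122, 0.047, 0.0627]
tcp_rot: [0.446, 0.548, 0.446, -0.548]
contact_force: [-0.0, 0.1, -1.5]
grip_width: 0.0112
```

Call:
{"op": "apply_moves", "data": {
  "rows": [
    {"tx": 0.001,"ty": 0,"tz": 0,"turn": 0,"gripper": -1},
    {"tx": 0.002,"ty": 0,"tz": 0,"turn": 0,"gripper": -1}
  ]
}}

```text
time: 28.15
tool_pos: [0.6122, 0.047, 0.0607]
tcp_rot: [-0.446, -0.549, -0.446, 0.549]
contact_force: [-0.0, -0.6, -0.0]
grip_width: 0.0112
```

```bash
python3 st.py
```

```text
t 28.15 F jig [ 0.1 -0.6 -0. ] tcp jig [14.6 13.2] z 0.0607
```

Foot is at about 12 mm, inside the base. On down to the collar.

Call:
{"op": "apply_moves", "data": {
  "rows": [
    {"tx": 0.002,"ty": 0,"tz": 0,"turn": 0,"gripper": -1},
    {"tx": 0.004,"ty": 0,"tz": 0,"turn": 0,"gripper": -1},
    {"tx": 0.006,"ty": 0,"tz": 0,"turn": 0,"gripper": -1},
    {"tx": 0.007,"ty": 0,"tz": 0,"turn": 0,"gripper": -1}
  ]
}}

```text
time: 28.65
tool_pos: [0.6122, 0.047, 0.0536]
tcp_rot: [-0.446, -0.548, -0.446, 0.549]
contact_force: [0.3, -0.4, 0.5]
grip_width: 0.0108
```

Call:
{"op": "apply_moves", "data": {
  "rows": [
    {"tx": 0.001,"ty": 0,"tz": 0,"turn": 0,"gripper": -1},
    {"tx": 0.0015,"ty": 0,"tz": 0,"turn": 0,"gripper": -1}
  ]
}}

```text
time: 28.9
tool_pos: [0.6122, 0.047, 0.0522]
tcp_rot: [-0.446, -0.548, -0.446, 0.548]
contact_force: [1.2, -0.5, 0.2]
grip_width: 0.0113
```

Call:
{"op": "apply_moves", "data": {
  "rows": [
    {"tx": 0.0005,"ty": 0,"tz": 0,"turn": 0,"gripper": -1},
    {"tx": 0.0008,"ty": 0,"tz": 0,"turn": 0,"gripper": -1}
  ]
}}

```text
time: 29.15
tool_pos: [0.6122, 0.047, 0.0515]
tcp_rot: [-0.446, -0.548, -0.446, 0.548]
contact_force: [0.6, 0.1, -0.5]
grip_width: 0.0113
```

```bash
python3 st.py
```

```text
t 29.15 F jig [ 0.6  0.2 -0.5] tcp jig [14.6 13.2] z 0.0515
```

Call:
{"op": "apply_moves", "data": {
  "rows": [
    {"tx": 0.0005,"ty": 0,"tz": 0,"turn": 0,"gripper": -1},
    {"tx": 0.0005,"ty": 0,"tz": 0,"turn": 0,"gripper": -1}
  ]
}}

```text
time: 29.4
tool_pos: [0.6122, 0.047, 0.051]
tcp_rot: [-0.446, -0.548, -0.446, 0.548]
contact_force: [0.9, -0.7, -1.1]
grip_width: 0.0113
```

Call:
{"op": "apply_moves", "data": {
  "rows": [
    {"tx": 0.0003,"ty": 0,"tz": 0,"turn": 0,"gripper": -1},
    {"tx": 0.0003,"ty": 0,"tz": 0,"turn": 0,"gripper": -1}
  ]
}}

```text
time: 29.65
tool_pos: [0.6123, 0.047, 0.0508]
tcp_rot: [0.446, 0.549, 0.446, -0.548]
contact_force: [-0.1, -0.4, 1.2]
grip_width: 0.0113
```

```bash
python3 st.py
```

```text
t 29.65 F jig [-0.1 -0.5  1.2] tcp jig [14.7 13.3] z 0.0508
```

Call:
{"op": "apply_moves", "data": {
  "rows": [
    {"tx": 0.0005,"ty": 0,"tz": 0,"turn": 0,"gripper": -1},
    {"tx": 0.0005,"ty": 0,"tz": 0,"turn": 0,"gripper": -1}
  ]
}}

```text
time: 29.9
tool_pos: [0.6124, 0.047, 0.0508]
tcp_rot: [0.446, 0.549, 0.446, -0.548]
contact_force: [-2.6, -0.1, 7.1]
grip_width: 0.0111
```

Call:
{"op": "apply_moves", "data": {
  "rows": [
    {"tx": 0.0004,"ty": 0,"tz": 0,"turn": 0,"gripper": -1},
    {"tx": 0.0004,"ty": 0,"tz": 0,"turn": 0,"gripper": -1}
  ]
}}

```text
time: 30.15
tool_pos: [0.6124, 0.047, 0.0507]
tcp_rot: [0.446, 0.549, 0.446, -0.548]
contact_force: [-3.2, -0.3, 10.4]
grip_width: 0.0116
```

Call:
{"op": "apply_moves", "data": {
  "rows": [
    {"tx": -0.0007,"ty": 0,"tz": 0,"turn": 0,"gripper": -1},
    {"tx": -0.0007,"ty": 0,"tz": 0,"turn": 0,"gripper": -0.4},
    {"tx": -0.0007,"ty": 0,"tz": 0,"turn": 0,"gripper": -0.2},
    {"tx": -0.0007,"ty": 0,"tz": 0,"turn": 0,"gripper": -0.2},
    {"tx": -0.0007,"ty": 0,"tz": 0,"turn": 0,"gripper": -0.2}
  ]
}}

```text
time: 30.78
tool_pos: [0.6122, 0.047, 0.0504]
tcp_rot: [-0.446, -0.548, -0.446, 0.549]
contact_force: [-0.2, 0.9, -0.3]
grip_width: 0.0345
```

```bash
python3 st.py
```

```text
t 30.77 F jig [-0.3  0.9 -0.3] tcp jig [14.6 13.3] z 0.0504
```

Released. I'll rise straight up, move clear and check by depth, since all 12 pictures have been viewed.

Call:
{"op": "apply_moves", "data": {
  "rows": [
    {"tx": -0.008,"ty": 0,"tz": 0,"turn": 0,"gripper": -0.2},
    {"tx": -0.025,"ty": 0,"tz": 0,"turn": 0,"gripper": -0.2},
    {"tx": -0.05,"ty": 0,"tz": 0,"turn": 0,"gripper": -0.2},
    {"tx": -0.085,"ty": 0,"tz": 0,"turn": 0,"gripper": -0.2},
    {"tx": -0.12,"ty": 0,"tz": 0.02,"turn": 0,"gripper": -0.2},
    {"tx": -0.12,"ty": 0,"tz": 0.06,"turn": 0,"gripper": -0.2},
    {"tx": -0.12,"ty": 0,"tz": 0.06,"turn": 0,"gripper": -0.2}
  ]
}}

```text
time: 31.65
tool_pos: [0.6, -0.0136, 0.1722]
tcp_rot: [0.446, 0.549, 0.445, -0.549]
contact_force: [0.2, 0.5, 0.0]
grip_width: 0.0336
```

```bash
python3 st.py; python3 - <<'E'
from h import *
import pickle
H=np.array([.6124,.0470]); s=snapshot("wrist"); print("hole px",world2pix(s,[[*H,.04],[*H,.086]]).round(0))
u,v=np.meshgrid(np.arange(640),np.arange(480)); uv=np.c_[u.ravel(),v.ravel()]; ok=s["range_z"].ravel()>0
X=pix2world(s,uv[ok]); r=np.hypot(*(X[:,:2]-H).T)
for n,m in (("handle top",(r<.015)&(X[:,2]>.080)),("collar",(r<.0125)&(X[:,2]>.0415)&(X[:,2]<.048)),("top blank",(r<.05)&(abs(X[:,2]-.040)<.0012))):
    q=X[m]; print(n,m.sum(),q[:,2].mean().round(4) if len(q) else "",np.percentile(q[:,:2],[2,98],0).mean(0).round(4) if len(q) else "")
    if n=="top blank": j=np.array([injig(p) for p in q]); print(np.percentile(j,[1,99],0).round(1))
col=s["img"].reshape(-1,3)[ok].astype(int); g=(col[:,0]-col[:,2]>60)&(col[:,1]>90)&(r<.05)&(X[:,2]>.014)&(X[:,2]<.0425)
print("brass z pctl",np.percentile(X[g][:,2],[1,50,99]).round(4)); print("brass extents",np.percentile([injig(p) for p in X[g]],[1,99],0).round(1), "low brass",((X[g][:,2]<.036)).sum())
t=snapshot("top"); d=np.abs(t["img"].astype(int)-pickle.load(open("top0.pkl","rb"))["img"]).sum(2)
for n,(a,b,c,e) in {"mallet":(125,270,245,345),"wax":(305,222,336,254),"purple":(415,282,452,324),"orange":(390,178,414,204)}.items(): print(n,(d[b:e,a:c]>60).mean().round(3))
E
```

```text
t 31.65 F jig [0.1 0.5 0. ] tcp jig [ 15.  -48.6] z 0.1722
hole px [[316. 140.]
 [316. 142.]]
handle top 506 0.0851 [0.6124 0.0474]
collar 347 0.0433 [0.6122 0.0473]
top blank 5961 0.0399 [0.6205 0.0482]
[[-15.  -16.4]
 [ 61.1  48. ]]
brass z pctl [0.0163 0.0394 0.041 ]
brass extents [[-14.8  -9.1]
 [ 44.4  34.7]] low brass 66
mallet 0.784
wax 0.0
purple 0.241
orange 0.0
```

```bash
python3 -c "
from h import *
print(order.close_job())"
```

```text
the job is handed in; nothing more can be done
None
```

The job is done and handed in at about 32 s of the 72 s allowed. All three blanks are flush with the rail and side stop, and the dowel pin is through them into the jig with its collar on the top blank. The gripper is open and clear.

**How it went:**
- **Rail:** I pushed the pile to the end rail, up to about 15 N.
- **Side stop:** I then felt for the stop. The first push missed the bottom blank by about 5 mm because the backs of the fingers taper. I turned the tool 90° and pushed again with the flat pad sides until the stop held.
- **Pin:** I took the steel pin from the stand and lowered it through all three blanks with almost no resistance. The collar met the top blank at about 10 N.

**Last checks:**
- **Alignment:** The wrist picture taken before the pin went in showed all three holes concentric over the dowel hole.
- **After release:** The depth reading put the collar's top at about 43–44 mm (44 expected) and the handle's top at 85–86 mm (86 expected). Seen from above, the brass covers about 59 × 44 mm, which fits a flush pile.

**Weak points:**
- **Push force:** The last push reached about 19 N, only just under the 2 kg limit. Forces were read only at the end of each move, so a brief higher peak could have gone unseen.
- **Mallet and purple plate:** The before-and-after picture comparison showed large changes around both. The arm went near neither, so I put this down to its moving shadow, but I did not confirm it by eye. The beeswax and the orange look-alike showed no change; the turquoise one was not compared.

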